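# Dial open the workshop cash chest

### The job

Open the steel cash chest on the bench: turn its combination dial left straight to 8, then right to 34, then slowly left again until the dial has drawn the bolt back and comes up against its stop, without wrenching it against that stop. Then raise the lid by its handle to at least 60 degrees and leave it standing open; leave the other things on the bench where they are.

Things in the scene. Friction and masses are not known exactly. Their poses are not given: they have to be found in the camera images.
- chest: grey steel cash chest bolted to the bench, 264 (x) by 340 (y) by 105 mm high plus an 8 mm lid plate, whose upper face is 113.5 mm above the bench. Origin: centre of its underside; x points from its front (handle side, nearest the robot) to its hinge side, z up
- dial (a joint): dial angle (rad), grows turning left (anticlockwise from above), 0 with number 0 at the index; runs on through full turns. Number n stands at the index at n x 0.15708 rad, so 34 at -0.942. Starts a little below 0. Meet each number within 3/4 of a mark, from the side asked, without extra turns or overshoot (an overshoot means starting again). Turns freely at under 0.15 N m
- dial_grip (a point): on the dial's axis, 32 mm above the lid's upper face, where to grip the knob: round, fluted, aluminium, 38 to 40 mm diameter, from 10 to 40 mm above the lid, over a black skirt of 76 mm diameter whose top is 10 mm above the lid. It turns with the dial: x points to the number 0, z is the dial's axis (up)
- dial_index (a point): outer end of the index, a black line on the steel ring round the dial, on the hinge side; 47 mm from the dial's axis. The dial has 40 white marks 9 degrees apart, numbered 0 to 39 clockwise (turning left brings up rising numbers): a broad white block at 0, longer marks every fifth, longest every tenth
- dial_axis (a point): where the dial's axis meets the lid's upper face. On the last left turn, somewhere from -0.4 to 0.7 rad, a lever hooks in; the load is then 0.05 to 0.2 N m for some 0.8 rad while the bolt is drawn, until the dial comes up dead at its stop, at 0.5 to 1.6 rad (unmarked, varies). Over 0.4 N m there (30 N on the bolt's stop) harms the lock. The lid frees only in the last 0.2 rad; the bolt stays drawn
- lid (a joint): opening angle of the lid (rad), 0 shut, up to 1.75. Its hinge is stiff: the lid stays where it is left; unlocked, it lifts with about 12 N at the handle. While the bolt is out it gives only about 0.01 rad
- lid_handle (a point): middle of the lift handle: a round steel bar of 10 mm diameter and 110 mm length along the chest's y, centre 38 mm above the lid's upper face, on posts at its ends, 30 mm behind the front edge, 109 mm in front of the dial's axis. It swings with the lid about lid_hinge; the bar may turn between the fingers
- lid_hinge (a point): point on the hinge line, along the chest's y at its far edge, 105.5 mm above the bench; from it the handle bar lies 234 mm towards the front and 46 mm up when the lid is shut
- parts_bin: bystander: open blue plastic bin with castings, 160 by 240 by 90 mm, origin at the centre of its underside; leave alone
- pliers: bystander: pliers with orange grips, 190 mm long, 14 mm high, lying on the bench, origin under the middle; leave alone
- bearing: bystander: steel ball bearing, 52 mm diameter, 15 mm high, lying flat, origin at the centre of its underside; leave alone

How it is judged:
By the outcome, as a careful person would: the job done as asked, in the order asked, and still so for the second after the job is handed in, with the robot touching nothing.
It also fails if it takes over 70 s, if anything falls off the work surface, if the arm or the gripper's body presses on something with over 40 N, if the wrist force passes 120 N, or if a joint passes its speed limit or range.

### The arm

A 6-joint arm with a two-finger parallel gripper is mounted at the origin on the work surface. World frame = base frame: x ahead of the robot, y to its left, z up, the work surface at z = 0. Lengths are in mm, angles in rad, forces in N, time in s.
With the tool pointing down it reaches from about 350 to 975 mm from the base axis. Payload 7.1 kg.
Tool frame: the origin (TCP) lies midway between the tips of the shut fingers; the grasp point (between the pads) lies 19 mm behind it (ctrl.grip_depth is the distance from the TCP to the grasp point, in mm); z points along the fingers, y is the line along which they close (so a half turn about z gives the same grasp; the last joint's range is limited). The gripper opens to 88 mm and grips with 3 to 60 N. Pads are 20 mm wide; open, the fingers measure 115 mm over their backs; the gripper's body (75 mm by 178 mm) begins 61 mm behind the grasp point.
Start: joints at [-1.299, 0.423, 1.63, -0, 1.089, -0.019], TCP at [179.217, -598.737, 199.275] pointing down, gripper open.
Joint ranges: [-3, 3], [-0.9, 2.11], [0.09, 2.58], [-1.31, 4.45], [0.11, 2.69], [-2.54, 2.54]. Speed limits (rad/s): [2.39, 2.39, 3.01, 3.14, 3.14, 3.14].

### API

Orientations are given as a rotation vector (axis times angle).
In Python, from workcell import ctrl, cams gives the robot as it stands.
- The arm moves only by the tool move_arm, never from a script. Its argument "steps" is a list of rows, each a list of 3 entries, a list of its own where there are three numbers: the shift along the tool's x, y, z in units of 25 mm (1.0 is 25 mm), then the turn about the tool's z in units of 5 degrees (1.0 is 5 degrees), then the closure, from 0 (fully open) to 1 (shut). A call has 1 to 20 rows; each row shifts and turns the commanded pose from where the row before left it, along the tool's axes as they then stand; what a row does not reach is not made up. A row lasts 1/12 s, in which the tool goes at most 41.7 mm and 7.16 degrees, less where a joint would pass 70% of its speed; a pose out of reach is approached as far as the arm can. A call is refused whole if a number of a shift passes 1 or a number of a turn 1, either way. A call with a gripper value outside its range is refused whole. The fingers move at their own pace and stop on an object; the grip force is fixed at half the most. Time passes only in rows, so rows that do not move let the fingers close. It gives the time, the measured TCP pose, the force, the opening and the grip force at its end, in the units of the state.
- ctrl.get_obs(): the state, without advancing time (a new reading comes with each control period).
- cams.get_image(name): name is "scene" or "top" or "wrist"; returns a dict with "image" (420x560x3 uint8, red, green, blue), "camera_matrix" (3x3 intrinsics, pixels), "xyz" and "rotation" of the camera in the world; the wrist camera has in their place "mount" (4x4, takes a point from camera to tool coordinates, whose origin is the TCP and whose axes are the flange's). Camera axes: x right, y down, z forward; pixel columns grow to the right and rows downward; lengths in mm; the calibration is good to about 2 mm. A picture is of the moment at which its call begins: read the wrist's pose just before it. There is no depth.
- ctrl.close_job(): hands the job in; it is judged then, once.
Trained networks look in the newest picture that a camera, given by its name, has taken for a name from the list of things; names that differ only in an ending like _2 or _b are one class to them, and where a whole thing is asked for, a point or a joint stands for the part that bears it (a point fixed in the world has none). Each returns a list of dicts, best first, with "p" (0 to 1); they miss things now and then, are a little off and sometimes report something else, mostly with a low value. They report only what shows in the picture. A call takes as long as a camera call.
- cams.boxes_of(camera, thing): "rect" ([centre column, centre row, width, height] in pixels, round what is visible of it).
- cams.cut_out(camera, thing): "pixels" (420x560 bool, what is visible of it) and "rect" ([centre column, centre row, width, height] in pixels, round what is visible of it).
The state is a dict: "t": time; "qpos": joint angles; "qvel": joint speeds; "joint_torque": joint torques, N m; "ee_pos": TCP position; "orientation": TCP orientation; "ft_force": force on the tool from outside, world axes, zero at the start; "moment": the same for the moment, N m; "width": finger opening in mm; "grasp_force": force on a finger pad.
Only numpy, scipy, OpenCV 4.12 (cv2) and the standard library are available. Lean on these libraries where they do the work, as an engineer would, in place of code of your own. Each camera call takes 0.05 s, during which the arm holds its last target. There are 200 camera calls.

## Working session

There is one attempt and no reset: what is moved stays moved. The work goes in short steps, Python scripts to look and compute and a tool call to move; the robot and the scene stay as the last step left them, time stands still between calls to the robot, and variables do not carry over. Pictures are saved under pics/ and viewed, at most 10 in all, crops included, and the job is handed in when it is done.

Besides the shell and the picture viewer there is one more tool, called as name(argument=value, ...), one argument or row to a line, values as JSON. move_arm: Moves the arm, as the interface text tells. Its arguments: {"type":"object","properties":{"steps":{"type":"array"}},"required":["steps"]}

```bash
mkdir -p pics
cat > h.py <<'E'
from workcell import ctrl, cams
import numpy as np, cv2
from scipy.spatial.transform import Rotation as R
def save(im,name): cv2.imwrite('pics/'+name,im[:,:,::-1])
def campose(name,d,o):
    if name=='wrist':
        T=np.eye(4);T[:3,:3]=R.from_rotvec(o['orientation']).as_matrix();T[:3,3]=o['ee_pos']
        M=T@np.array(d['mount']);return M[:3,3],M[:3,:3]
    return np.array(d['xyz']),np.array(d['rotation']).reshape(3,3)
def onplane(px,d,pose,z):
    c,r=pose; v=r@np.linalg.inv(d['camera_matrix'])@np.array([px[0],px[1],1.]); return c+v*(z-c[2])/v[2]
E
python3 - <<'E'
from h import *
o=ctrl.get_obs();print({k:np.round(v,3) for k,v in o.items()})
for n in ['top','scene']:
    d=cams.get_image(n);save(d['image'],n+'0.png');p=campose(n,d,o);print(n,p[0],d['camera_matrix'][0][0])
    for t,z in [('chest',113.5),('dial_grip',153.5),('dial_index',113.5),('dial_axis',113.5),('lid_handle',151.5),('parts_bin',90),('pliers',14),('bearing',15)]:
        for r in cams.boxes_of(n,t)[:1]: print(n,t,round(r['p'],2),np.round(r['rect']),np.round(onplane(r['rect'][:2],d,p,z)))
E
```

```text
{'t': np.float64(0.0), 'qpos': array([-1.299,  0.424,  1.631,  0.   ,  1.089, -0.019]), 'qvel': array([ 0.   ,  0.001, -0.001,  0.   , -0.001, -0.001]), 'joint_torque': array([ 0.0000e+00, -5.4463e+01, -2.7367e+01,  6.5000e-02,  2.3000e-02,
       -0.0000e+00]), 'ee_pos': array([ 179.061, -598.185,  198.516]), 'orientation': array([-3.107, -0.455,  0.   ]), 'ft_force': array([ 0.749, -0.669, -0.208]), 'moment': array([-0.057,  0.   , -0.019]), 'grasp_force': np.float64(0.0), 'width': np.float64(88.004)}Traceback (most recent call last):
  File "<stdin>", line 4, in <module>
  File "h.py", line 9, in campose
    return np.array(d['xyz']),np.array(d['rotation']).reshape(3,3)
                              ~~~~~~~~~~~~~~~~~~~~~~~~~~~~~~~^^^^^
ValueError: cannot reshape array of size 3 into shape (3,3)
```

```bash
sed -i "s/np.array(d\['rotation'\]).reshape(3,3)/R.from_rotvec(d['rotation']).as_matrix()/" h.py
python3 - <<'E'
from h import *
o=ctrl.get_obs()
for n in ['top','scene']:
    d=cams.get_image(n);save(d['image'],n+'0.png');p=campose(n,d,o);print(n,p[0],d['camera_matrix'][0][0])
    for t,z in [('chest',113.5),('dial_grip',153.5),('dial_index',113.5),('dial_axis',113.5),('lid_handle',151.5),('parts_bin',90),('pliers',14),('bearing',15)]:
        for r in cams.boxes_of(n,t)[:1]: print(n,t,round(r['p'],2),np.round(r['rect']),np.round(onplane(r['rect'][:2],d,p,z)))
E
```

```text
top [ 496.7580375    51.63112309 1042.82011257] 404.02269144307
top chest 0.98 [328. 204. 165. 140.] [567. -59. 114.]
top dial_grip 0.84 [330. 203.  31.  31.] [567. -59. 154.]
top dial_index 0.68 [327. 203. 162. 141.] [569. -57. 114.]
top dial_axis 0.92 [330. 206. 163. 134.] [563. -64. 114.]
top lid_handle 0.96 [329. 205. 168. 141.] [562. -57. 152.]
top parts_bin 0.61 [185. 170. 117.  86.] [649. 277.  90.]
top pliers 0.82 [448. 262.  47.  67.] [ 427. -375.   14.]
top bearing 0.83 [420. 211.  21.  18.] [ 556. -304.   15.]
scene [1131.63612343  217.1676603  1083.12027306] 414.7608449696114
scene chest 0.74 [247. 224. 153. 131.] [613. -48. 114.]
scene dial_index 0.88 [249. 218. 154. 123.] [593. -48. 114.]
scene dial_axis 0.94 [248. 215. 158. 120.] [584. -56. 114.]
scene lid_handle 0.65 [246. 216. 157. 124.] [609. -48. 152.]
scene parts_bin 0.95 [361. 281. 111. 102.] [670. 283.  90.]
scene pliers 0.89 [178. 170.  51.  35.] [ 438. -359.   14.]
```

View pics/top0.png

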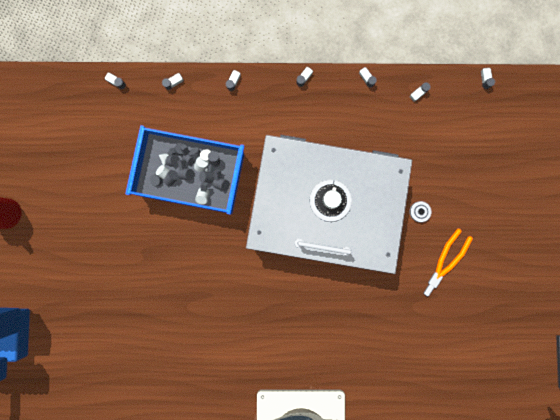

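View pics/scene0.png

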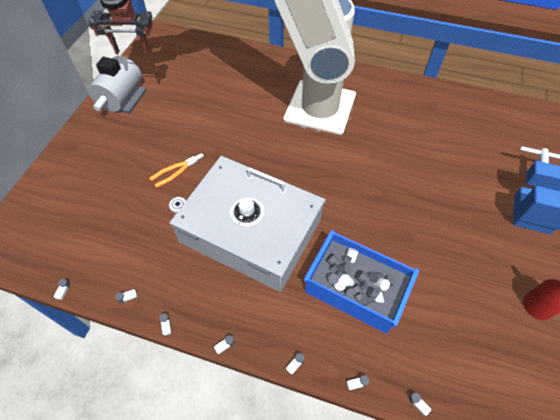

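move_arm(
  steps=[
    [[0,0,-0.6],-1,0],
    [[0,0,-0.6],-1,0],
    [[0,0,-0.6],-1,0],
    [[0,0,-0.6],-1,0],
    [[0,0,-0.6],-1,0],
    [[0,0,-0.6],-1,0],
    [[0,0,-0.6],-1,0],
    [[0,0,-0.6],-1,0],
    [[0,0,-0.6],-1,0],
    [[0,0,-0.6],-1,0],
    [[0,0,-0.6],-1,0],
    [[0,0,-0.6],-1,0],
    [[0,0,-0.6],-1,0],
    [[0.98,0.5,0],0,0],
    [[0.98,0.5,0],0,0],
    [[0.98,0.5,0],0,0],
    [[0.98,0.5,0],0,0],
  ],
)

```text
t: 2.37
ee_pos: [243.3, -508.0, 394.3]
orientation: [2.378, 2.053, 0.0]
ft_force: [0.0, -0.9, -0.5]
width: 87.7
grasp_force: 0.0
```

move_arm(
  steps=[
    [[0.98,0.5,0],0,0],
    [[0.98,0.5,0],0,0],
    [[0.98,0.5,0],0,0],
    [[0.98,0.5,0],0,0],
    [[0.98,0.5,0],0,0],
    [[0.98,0.5,0],0,0],
    [[0.98,0.5,0],0,0],
    [[0.98,0.5,0],0,0],
    [[0.98,0.5,0],0,0],
    [[0.98,0.5,0],0,0],
    [[0.98,0.5,0],0,0],
    [[0.98,0.5,0],0,0],
    [[0.98,0.5,0],0,0],
    [[0.98,0.5,0],0,0],
    [[0.98,0.5,0],0,0],
    [[0.98,0.5,0],0,0],
    [[0.98,0.5,0],0,0],
    [[0.98,0.5,0],0,0],
    [[0.98,0.5,0],0,0],
    [[0.98,0.5,0],0,0],
  ],
)

```text
t: 4.03
ee_pos: [561.9, -59.2, 394.4]
orientation: [2.377, 2.054, 0.0]
ft_force: [0.1, -0.7, 0.2]
width: 87.6
grasp_force: 0.0
```

Run:
```python
from h import *
cams.get_image('wrist')
o=ctrl.get_obs();print({k:np.round(o[k],3) for k in('t','qpos','ee_pos','orientation','moment','ft_force')})
n='wrist';d=cams.get_image(n);save(d['image'],'w0.png');p=campose(n,d,o);print(p,d['camera_matrix'])
for t,z in [('dial_grip',153.5),('dial_index',113.5),('lid_handle',151.5)]:
    for r in cams.boxes_of(n,t)[:2]: print(n,t,round(r['p'],2),np.round(r['rect']),np.round(onplane(r['rect'][:2],d,p,z)))
```

```text
{'t': np.float64(4.083), 'qpos': array([-0.121,  0.171,  1.531,  0.002,  1.439,  0.022]), 'ee_pos': array([564.133, -55.93 , 394.046]), 'orientation': array([-2.374, -2.056, -0.004]), 'moment': array([-0.055, -0.049,  0.016]), 'ft_force': array([0.083, 2.032, 0.318])}
(array([574.30226793,  17.93316912, 579.553365  ]), array([[ 9.89804788e-01, -1.37102919e-01, -3.85910776e-02],
       [-1.42429135e-01, -9.51533105e-01, -2.72577864e-01],
       [ 6.50532801e-04,  2.75295369e-01, -9.61359473e-01]])) [[372.02332798   0.         278.12452066]
 [  0.         372.02332798 209.49068468]
 [  0.           0.           1.        ]]
wrist dial_grip 0.56 [291. 169.  62.  61.] [579. -57. 154.]
wrist dial_index 0.7 [288. 155. 232. 280.] [578. -46. 114.]
wrist lid_handle 0.6 [287. 155. 234. 278.] [577. -40. 152.]
```

View pics/w0.png

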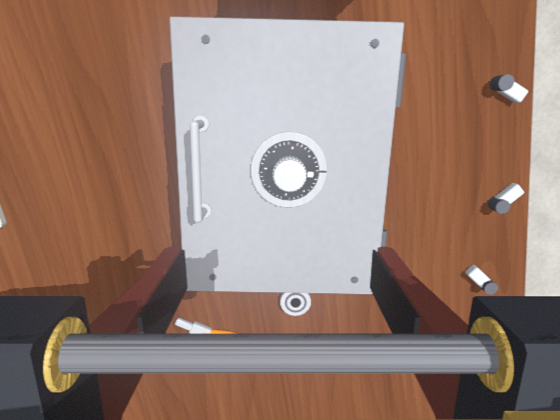

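```bash
cat >> h.py <<'E'
def rect(d,pose,z,c,half=60,s=6.):
    """top-down view of plane z: columns along world x, rows along -y; s px/mm"""
    n=int(2*half*s); W=np.float32([[-half,half],[half,half],[half,-half],[-half,-half]])+np.float32(c)
    cc,r=pose; P=np.c_[W,np.full(4,z)]-cc; q=(d['camera_matrix']@(r.T@P.T)).T; q=q[:,:2]/q[:,2:]
    H=cv2.getPerspectiveTransform(np.float32(q),np.float32([[0,0],[n,0],[n,n],[0,n]]))
    return cv2.warpPerspective(d['image'],H,(n,n),flags=cv2.INTER_CUBIC)
def look(name,z,c,**k):
    cams.get_image('wrist'); o=ctrl.get_obs(); d=cams.get_image('wrist'); p=campose('wrist',d,o)
    im=rect(d,p,z,c,**k); save(im,name); return o,d,p,im
E
python3 - <<'E'
from h import *
c=(570,-60);o,d,p,im=look('r0.png',113.5,c,half=55,s=5)
g=cv2.GaussianBlur(cv2.cvtColor(im,cv2.COLOR_RGB2GRAY),(9,9),2)
for a in [(150,205),(205,260)]:
    k=cv2.HoughCircles(g,cv2.HOUGH_GRADIENT,1,300,param1=60,param2=20,minRadius=a[0],maxRadius=a[1])
    if k is not None: u,v,r=k[0,0];print(c[0]-55+u/5,c[1]+55-v/5,r/5)
print(o['ee_pos'])
E
```

```text
576.3 -65.3 38.32
574.1 -69.3 42.68
[560.82138197 -61.07756609 394.25393047]
```

View pics/r0.png

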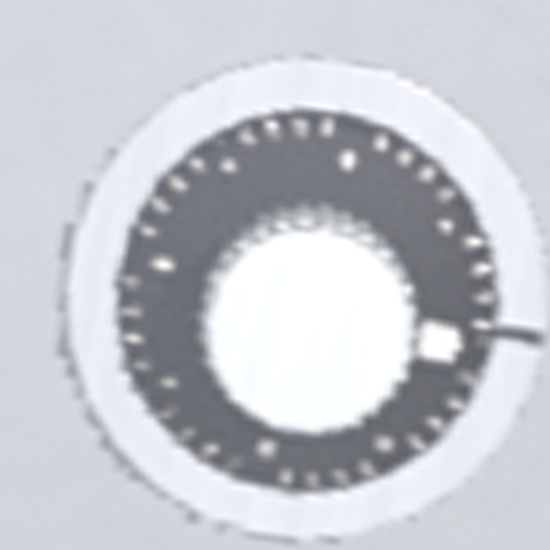

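Run:
```python
from h import *
for i in range(8):
    cams.get_image('wrist');o=ctrl.get_obs();print(np.round(o['ee_pos'],1),np.round(o['orientation'],3),np.round(o['qpos'],4),np.round(o['ft_force'],1),np.round(o['moment'],3))
d=cams.get_image('top');p=campose('top',d,o);c=(570,-60)
im=rect(d,p,113.5,c,half=80,s=4);save(im,'t1.png')
d2=cams.get_image('wrist');d=cams.get_image('scene');p=campose('scene',d,o);im2=rect(d,p,113.5,c,half=80,s=4)
cv2.imwrite('pics/ts.png',np.hstack([im,im2])[:,:,::-1][:,:])
```

```text
[560.8 -61.4 394.4] [ 2.378  2.053 -0.   ] [-1.3000e-01  1.6660e-01  1.5353e+00 -2.0000e-04  1.4396e+00  1.6800e-02] [ 1.5 -0.2  0.2] [-0.065 -0.103 -0.021]
[560.8 -61.3 394.5] [2.378 2.052 0.   ] [-1.2990e-01  1.6660e-01  1.5352e+00 -1.0000e-04  1.4396e+00  1.6900e-02] [0.4 0.1 1.6] [-0.02  -0.068  0.033]
[560.9 -61.3 394.5] [2.378 2.052 0.   ] [-1.2990e-01  1.6670e-01  1.5351e+00 -1.0000e-04  1.4396e+00  1.7000e-02] [ 0.7 -1.2 -0.6] [-0.042 -0.064  0.021]
[561.  -61.2 394.5] [2.378 2.053 0.   ] [-0.1297  0.1668  1.535  -0.      1.4396  0.017 ] [ 0.2 -0.4  0.4] [-0.094 -0.094  0.002]
[561.1 -61.1 394.5] [2.378 2.053 0.   ] [-0.1295  0.1669  1.5349 -0.      1.4395  0.0171] [ 0.1  0.6 -0.7] [-0.036 -0.083  0.018]
[561.1 -61.  394.4] [2.378 2.053 0.   ] [-1.2930e-01  1.6700e-01  1.5348e+00 -1.0000e-04  1.4395e+00  1.7100e-02] [-0.3 -0.1 -0.7] [-0.007 -0.102  0.006]
[561.2 -60.8 394.4] [2.378 2.053 0.   ] [-0.1291  0.1672  1.5347 -0.      1.4395  0.0171] [-0.3 -0.4 -0.3] [ 0.006 -0.026  0.001]
[561.2 -60.7 394.4] [2.377 2.054 0.   ] [-0.1288  0.1672  1.5347  0.      1.4395  0.0171] [ 0.1 -0.6 -0. ] [-0.049 -0.043  0.041]
```

View pics/ts.png

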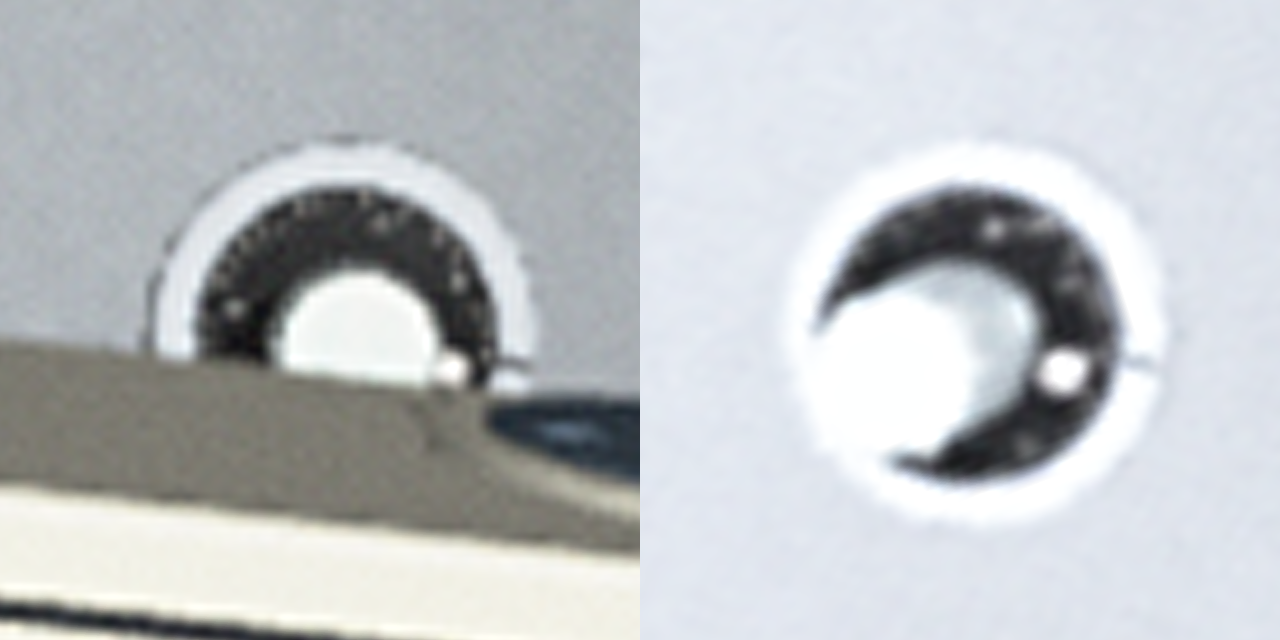

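move_arm(
  steps=[
    [[0,0.2,0.5],0,0],
    [[0,0.2,0.8],0,0],
    [[0,0.2,0.9],0,0],
    [[0,0,0.9],0,0],
    [[0,0,0.9],0,0],
    [[0,0,0.9],0,0],
    [[0,0,0.9],0,0],
    [[0,0,0.9],0,0],
    [[0,0,0.9],0,0],
    [[0,0,0.8],0,0],
    [[0,0,0.4],0,0],
    [[0,0,0.2],0,0],
    [[0,0,0],0,0],
    [[0,0,0],0,0],
    [[0,0,0],0,0],
    [[0,0,0],0,0],
  ],
)

```text
t: 6.27
ee_pos: [577.0, -62.7, 170.5]
orientation: [2.376, 2.053, 0.002]
ft_force: [0.9, 0.1, 0.5]
width: 87.8
grasp_force: 0.0
```

```bash
cat >> h.py <<'E'
def st():
    o=ctrl.get_obs(); print({k:np.round(o[k],3).tolist() for k in('t','qpos','ee_pos','ft_force','moment','width','grasp_force')}, 'yaw',round(yaw(o),2)); return o
def yaw(o): v=R.from_rotvec(o['orientation']).as_matrix()[:,0]; return np.degrees(np.arctan2(v[1],v[0]))
E
python3 - <<'E'
from h import *
c=(575.8,-63.5);o,d,p,im=look('r1.png',118,c,half=55,s=5);st()
save(np.hstack([d['image'],np.pad(im[:420,130:550],((0,0),(0,0),(0,0)))])[:, :],'x.png')
b=np.zeros((550,1110,3),np.uint8);b[:420,:560]=d['image'];b[:,560:]=im;save(cv2.resize(b,(800,396)),'r1b.png')
E
```

```text
{'t': 6.367, 'qpos': [-0.129, 0.392, 1.755, -0.0, 0.992, 0.017], 'ee_pos': [576.729, -62.718, 170.244], 'ft_force': [0.401, -0.284, 0.089], 'moment': [-0.03, -0.069, -0.01], 'width': 88.137, 'grasp_force': 0.0} yaw 81.66
```

View pics/r1b.png

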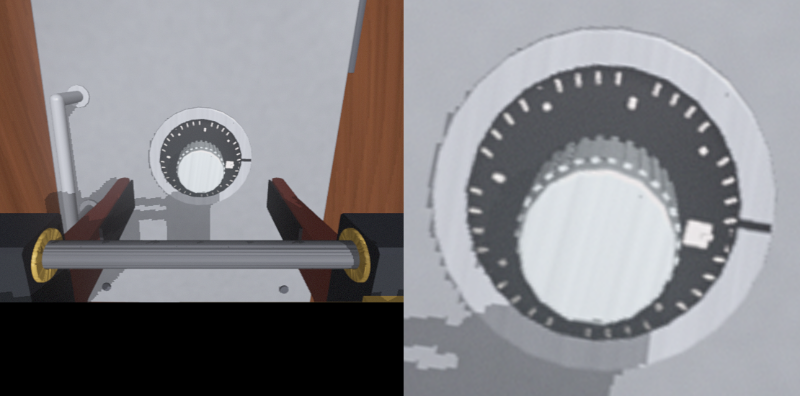

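move_arm(
  steps=[
    [[-0.04,0,0.5],0,0],
    [[0,0,0.6],0,0],
    [[0,0,0.4],0,0],
    [[0,0,0.2],0,0],
    [[0,0,0],0,0.3],
    [[0,0,0],0,0.5],
    [[0,0,0],0,0.6],
    [[0,0,0],0,0.7],
    [[0,0,0],0,1],
    [[0,0,0],0,1],
    [[0,0,0],0,1],
    [[0,0,0],0,1],
    [[0,0,0],0,1],
    [[0,0,0],0,1],
  ],
)

```text
t: 7.53
ee_pos: [576.6, -63.7, 127.0]
orientation: [2.376, 2.053, 0.001]
ft_force: [2.1, -0.3, 0.6]
width: 36.4
grasp_force: 30.0
```

Run:
```python
from h import *
cams.get_image('wrist');st();cams.get_image('wrist');st()
```

```text
{'t': 7.583, 'qpos': [-0.131, 0.45, 1.783, 0.0, 0.907, 0.015], 'ee_pos': [576.67, -63.712, 127.076], 'ft_force': [1.282, -0.099, -0.008], 'moment': [-0.062, -0.472, 0.017], 'width': 36.05, 'grasp_force': 30.0} yaw 81.66
{'t': 7.633, 'qpos': [-0.131, 0.45, 1.783, -0.0, 0.907, 0.015], 'ee_pos': [576.624, -63.725, 127.031], 'ft_force': [2.02, -0.466, -0.089], 'moment': [-0.098, -0.501, -0.031], 'width': 36.181, 'grasp_force': 30.0} yaw 81.66
```

move_arm(
  steps=[
    [[0,0,0],-0.4,1],
    [[0,0,0],-0.8,1],
    [[0,0,0],-0.8,1],
    [[0,0,0],-0.8,1],
    [[0,0,0],-0.8,1],
    [[0,0,0],-0.8,1],
    [[0,0,0],-0.8,1],
    [[0,0,0],-0.8,1],
    [[0,0,0],-0.8,1],
    [[0,0,0],-0.8,1],
    [[0,0,0],-0.8,1],
    [[0,0,0],-0.8,1],
    [[0,0,0],-0.4,1],
    [[0,0,0],0,1],
    [[0,0,0],0,1],
    [[0,0,0],0,1],
  ],
)

```text
t: 8.97
ee_pos: [577.1, -63.6, 127.0]
orientation: [1.337, 2.841, 0.001]
ft_force: [5.5, 0.8, -1.5]
width: 36.3
grasp_force: 30.0
```

```bash
cat >> h.py <<'E'
def pic(name,c=(576.3,-63.8)):
    o,d,p,im=look('tmp.png',121,c,half=55,s=5);st()
    b=np.zeros((550,1110,3),np.uint8);b[:420,:560]=d['image'];b[:,560:]=im;save(cv2.resize(b,(800,396)),name)
E
python3 - <<'E'
from h import *
pic('r2.png')
E
```

```text
{'t': 9.067, 'qpos': [-0.13, 0.45, 1.783, 0.0, 0.906, -0.821], 'ee_pos': [577.061, -63.576, 127.074], 'ft_force': [5.19, -0.329, -1.403], 'moment': [0.098, -1.044, -0.03], 'width': 36.472, 'grasp_force': 29.999} yaw 129.57
```

View pics/r2.png

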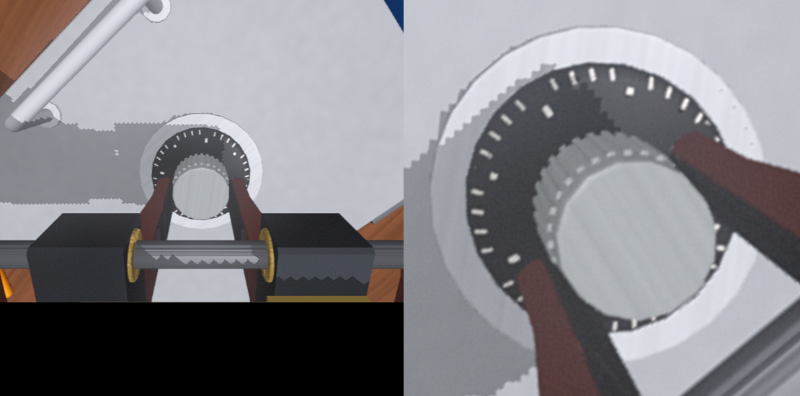

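```bash
cat >> h.py <<'E'
def comb(arc=(40,150),c0=(576.3,-63.8),idx=-9.9):
    """dial angle mod 9 deg from outer marks: centre and phase by greatest comb amplitude"""
    o,d,p,_=look('tmp.png',123.5,c0); im=cv2.cvtColor(rect(d,p,123.5,c0,half=55,s=5),cv2.COLOR_RGB2GRAY).astype(np.float32)
    im-=cv2.GaussianBlur(im,(0,0),15)
    th=np.radians(np.arange(arc[0],arc[1],.25)); best=(0,)
    for du in np.arange(-2,2.1,.5):
        for dv in np.arange(-2,2.1,.5):
            s=0
            for r in np.arange(33.,36.6,.5):
                u=(275+5*(du+r*np.cos(th))).astype(np.float32);v=(275-5*(dv+r*np.sin(th))).astype(np.float32)
                s=s+np.clip(cv2.remap(im,u[None],v[None],1)[0],-10,40)
            f=np.sum(s*np.exp(-40j*th))
            if abs(f)>best[0]: best=(abs(f),du,dv,(-np.degrees(np.angle(f))/40-idx)%9)
    print('comb amp, centre, dial mod 9:',np.round(best,2)); return best
E
python3 - <<'E'
from h import *
comb((40,130));comb((60,200));comb((30,200))
E
```

```text
comb amp, centre, dial mod 9: [2.334664e+04 0.000000e+00 0.000000e+00 6.240000e+00]
comb amp, centre, dial mod 9: [3.751244e+04 0.000000e+00 0.000000e+00 6.120000e+00]
comb amp, centre, dial mod 9: [4.391042e+04 0.000000e+00 0.000000e+00 6.100000e+00]
```

move_arm(
  steps=[
    [[0,0,0],-0.4,1],
    [[0,0,0],-0.8,1],
    [[0,0,0],-0.8,1],
    [[0,0,0],-0.8,1],
    [[0,0,0],-0.8,1],
    [[0,0,0],-0.8,1],
    [[0,0,0],-0.8,1],
    [[0,0,0],-0.4,1],
    [[0,0,0],-0.2,1],
    [[0,0,0],0,1],
    [[0,0,0],0,1],
    [[0,0,0],0,1],
  ],
)

```text
t: 10.37
ee_pos: [577.3, -63.3, 127.1]
orientation: [0.584, 3.084, 0.001]
ft_force: [5.7, 2.7, -1.8]
width: 36.2
grasp_force: 30.0
```

Run:
```python
from h import *
st();comb((60,200));comb((80,220))
```

```text
{'t': 10.367, 'qpos': [-0.13, 0.45, 1.783, 0.001, 0.906, -1.327], 'ee_pos': [577.293, -63.349, 127.105], 'ft_force': [5.715, 2.661, -1.781], 'moment': [0.334, -1.191, 0.004], 'width': 36.155, 'grasp_force': 29.999} yaw 158.57
comb amp, centre, dial mod 9: [ 3.474599e+04 -5.000000e-01 -5.000000e-01  7.320000e+00]
comb amp, centre, dial mod 9: [3.70243e+04 0.00000e+00 0.00000e+00 8.20000e+00]
```

move_arm(
  steps=[
    [[0,0,0],-0.2,1],
    [[0,0,0],0,1],
    [[0,0,0],0,1],
    [[0,0,0],0.4,1],
    [[0,0,0],0.8,1],
    [[0,0,0],0.8,1],
    [[0,0,0],0.8,1],
    [[0,0,0],0.8,1],
    [[0,0,0],0.8,1],
    [[0,0,0],0.8,1],
    [[0,0,0],0.8,1],
    [[0,0,0],0.8,1],
    [[0,0,0],0.8,1],
    [[0,0,0],0.8,1],
    [[0,0,0],0.8,1],
    [[0,0,0],0.8,1],
    [[0,0,0],0.8,1],
    [[0,0,0],0.8,1],
    [[0,0,0],0.8,1],
  ],
)

```text
t: 12.15
ee_pos: [576.8, -63.7, 127.1]
orientation: [2.073, 2.359, 0.001]
ft_force: [4.9, -0.7, -0.2]
width: 36.2
grasp_force: 30.0
```

move_arm(
  steps=[
    [[0,0,0],0.8,1],
    [[0,0,0],0.8,1],
    [[0,0,0],0.8,1],
    [[0,0,0],0.8,1],
    [[0,0,0],0.8,1],
    [[0,0,0],0.8,1],
    [[0,0,0],0.8,1],
    [[0,0,0],0.8,1],
    [[0,0,0],0.8,1],
    [[0,0,0],0.8,1],
    [[0,0,0],0.8,1],
    [[0,0,0],0.8,1],
    [[0,0,0],0.8,1],
    [[0,0,0],0.4,1],
    [[0,0,0],0.2,1],
    [[0,0,0],0,1],
    [[0,0,0],0,1],
    [[0,0,0],0,1],
  ],
)

```text
t: 13.65
ee_pos: [576.2, -63.5, 127.0]
orientation: [-2.926, -1.143, -0.001]
ft_force: [2.0, 1.3, 3.8]
width: 36.3
grasp_force: 30.0
```

Run:
```python
from h import *
st();comb((-20,60));comb((-40,60));comb((-30,100)); pic('r3.png')
```

```text
{'t': 13.65, 'qpos': [-0.13, 0.45, 1.784, 0.0, 0.908, 0.695], 'ee_pos': [576.174, -63.531, 126.987], 'ft_force': [2.047, 1.329, 3.752], 'moment': [0.251, -0.46, 0.021], 'width': 36.286, 'grasp_force': 30.001} yaw 42.69
comb amp, centre, dial mod 9: [2.284115e+04 0.000000e+00 0.000000e+00 8.860000e+00]
comb amp, centre, dial mod 9: [2.841075e+04 0.000000e+00 0.000000e+00 8.920000e+00]
comb amp, centre, dial mod 9: [3.71049e+04 0.00000e+00 0.00000e+00 8.88000e+00]
{'t': 14.05, 'qpos': [-0.131, 0.45, 1.784, 0.0, 0.908, 0.696], 'ee_pos': [576.177, -63.594, 126.969], 'ft_force': [3.073, 2.152, 4.803], 'moment': [0.289, -0.411, -0.008], 'width': 36.525, 'grasp_force': 30.001} yaw 42.66
```

View pics/r3.png

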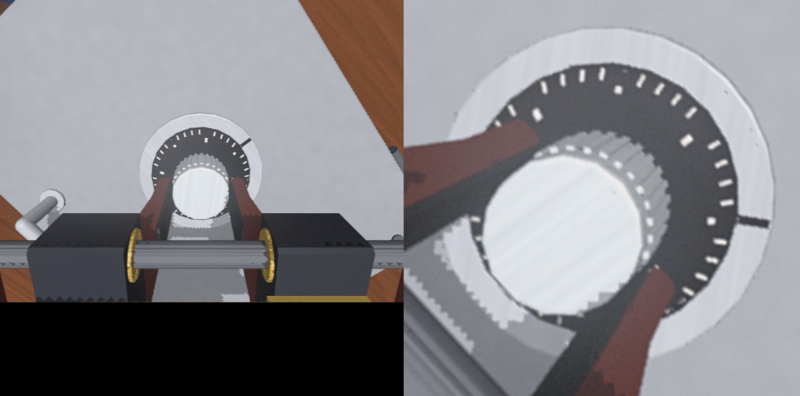

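move_arm(
  steps=[
    [[0,0,0],0.4,1],
    [[0,0,0],0.6,1],
    [[0,0,0],0.5,1],
    [[0,0,0],0.3,1],
    [[0,0,0],0,1],
    [[0,0,0],0,1],
    [[0,0,0],0,1],
    [[0,0,0],0,1],
  ],
)

```text
t: 14.72
ee_pos: [576.1, -63.5, 127.0]
orientation: [-3.006, -0.911, -0.0]
ft_force: [1.6, 1.3, 4.6]
width: 36.2
grasp_force: 30.0
```

Run:
```python
from h import *
st();comb((-30,100))
```

```text
{'t': 14.717, 'qpos': [-0.13, 0.45, 1.784, 0.0, 0.908, 0.852], 'ee_pos': [576.133, -63.506, 126.952], 'ft_force': [1.609, 1.3, 4.606], 'moment': [0.431, -0.405, -0.081], 'width': 36.247, 'grasp_force': 30.001} yaw 33.72
comb amp, centre, dial mod 9: [3.699132e+04 0.000000e+00 0.000000e+00 8.820000e+00]
```

move_arm(
  steps=[
    [[0,0,0],-0.3,1],
    [[0,0,0],-0.4,1],
    [[0,0,0],-0.4,1],
    [[0,0,0],-0.4,1],
    [[0,0,0],-0.4,1],
    [[0,0,0],-0.4,1],
    [[0,0,0],-0.4,1],
    [[0,0,0],-0.4,1],
    [[0,0,0],-0.4,1],
    [[0,0,0],-0.4,1],
    [[0,0,0],-0.4,1],
    [[0,0,0],-0.4,1],
    [[0,0,0],-0.4,1],
    [[0,0,0],-0.3,1],
    [[0,0,0],0,1],
  ],
)

```text
t: 16.07
ee_pos: [576.4, -63.7, 127.0]
orientation: [2.71, 1.589, 0.001]
ft_force: [2.6, 1.0, 4.6]
width: 36.3
grasp_force: 30.0
```

```bash
cat >> h.py <<'E'
def mz(n=4):
    a=[]
    for i in range(n):
        o=ctrl.get_obs();a.append([o['moment'][2],o['joint_torque'][5]])
        if i<n-1: cams.get_image('wrist')
    print('t',o['t'],'dial(yaw)',round((yaw(o)-87.8+180)%360-180,2),'Mz',np.round(np.mean(a,0),3),[round(x[0],3) for x in a],'F',np.round(o['ft_force'],1),'q6',round(o['qpos'][5],3),'w',round(float(o['width']),1))
E
python3 - <<'E'
from h import *
mz()
E
```

```text
t 16.2167 dial(yaw) -27.16 Mz [ 0.023 -0.131] [np.float64(0.002), np.float64(0.046), np.float64(0.011), np.float64(0.034)] F [ 3.7 -0.3  4.6] q6 0.382 w 36.4
```

move_arm(
  steps=[
    [[0,0,0],-0.2,1],
    [[0,0,0],-0.4,1],
    [[0,0,0],-0.4,1],
    [[0,0,0],-0.4,1],
    [[0,0,0],-0.4,1],
    [[0,0,0],-0.4,1],
    [[0,0,0],-0.4,1],
    [[0,0,0],-0.4,1],
    [[0,0,0],-0.2,1],
    [[0,0,0],0,1],
  ],
)

```text
t: 17.05
ee_pos: [576.5, -63.7, 127.0]
orientation: [2.463, 1.949, 0.001]
ft_force: [4.8, 0.4, 4.1]
width: 36.4
grasp_force: 30.0
```

Run:
```python
from h import *
mz()
```

```text
t 17.2 dial(yaw) -11.17 Mz [ 0.029 -0.1  ] [np.float64(0.01), np.float64(0.048), np.float64(0.023), np.float64(0.034)] F [5.1 1.4 4.4] q6 0.103 w 36.6
```

move_arm(
  steps=[
    [[0,0,0],-0.2,1],
    [[0,0,0],-0.4,1],
    [[0,0,0],-0.4,1],
    [[0,0,0],-0.4,1],
    [[0,0,0],-0.4,1],
    [[0,0,0],-0.4,1],
    [[0,0,0],-0.4,1],
    [[0,0,0],-0.4,1],
    [[0,0,0],-0.2,1],
    [[0,0,0],0,1],
  ],
)

```text
t: 18.03
ee_pos: [576.7, -63.8, 127.0]
orientation: [2.168, 2.272, 0.001]
ft_force: [5.4, 1.0, 3.8]
width: 36.2
grasp_force: 30.0
```

Run:
```python
from h import *
mz()
```

```text
t 18.1833 dial(yaw) 4.83 Mz [ 0.028 -0.073] [np.float64(-0.015), np.float64(0.013), np.float64(0.037), np.float64(0.074)] F [ 6.4 -0.   3.5] q6 -0.176 w 36.4
```

move_arm(
  steps=[
    [[0,0,0],-0.2,1],
    [[0,0,0],-0.4,1],
    [[0,0,0],-0.4,1],
    [[0,0,0],-0.4,1],
    [[0,0,0],-0.4,1],
    [[0,0,0],-0.4,1],
    [[0,0,0],-0.4,1],
    [[0,0,0],-0.4,1],
    [[0,0,0],-0.2,1],
  ],
)

```text
t: 18.93
ee_pos: [576.8, -63.7, 127.0]
orientation: [1.83, 2.552, 0.001]
ft_force: [7.5, -0.1, 3.3]
width: 36.6
grasp_force: 30.0
```

Run:
```python
from h import *
mz(5);comb((30,110))
```

```text
t 19.1333 dial(yaw) 20.83 Mz [ 0.009 -0.038] [np.float64(-0.06), np.float64(0.032), np.float64(0.033), np.float64(0.065), np.float64(-0.025)] F [6.  1.  3.6] q6 -0.456 w 36.2
comb amp, centre, dial mod 9: [ 2.14627e+04 -5.00000e-01  0.00000e+00  2.58000e+00]
```

move_arm(
  steps=[
    [[0,0,0],-0.2,1],
    [[0,0,0],-0.4,1],
    [[0,0,0],-0.4,1],
    [[0,0,0],-0.4,1],
    [[0,0,0],-0.2,1],
  ],
)

```text
t: 19.65
ee_pos: [576.9, -63.7, 127.0]
orientation: [1.647, 2.673, 0.001]
ft_force: [7.8, 0.6, 3.7]
width: 36.1
grasp_force: 30.0
```

Run:
```python
from h import *
mz(5)
```

```text
t 19.85 dial(yaw) 28.83 Mz [ 0.002 -0.048] [np.float64(-0.053), np.float64(0.041), np.float64(0.039), np.float64(0.014), np.float64(-0.031)] F [6.2 1.4 4.2] q6 -0.595 w 36.5
```

move_arm(
  steps=[
    [[0,0,0],-0.2,1],
    [[0,0,0],-0.4,1],
    [[0,0,0],-0.4,1],
    [[0,0,0],-0.4,1],
    [[0,0,0],-0.2,1],
  ],
)

```text
t: 20.27
ee_pos: [577.0, -63.7, 127.0]
orientation: [1.457, 2.781, 0.001]
ft_force: [6.6, 0.6, 2.5]
width: 36.2
grasp_force: 30.0
```

Run:
```python
from h import *
mz(5);comb((30,110))
```

```text
t 20.4667 dial(yaw) 36.81 Mz [-0.135 -0.191] [np.float64(-0.161), np.float64(-0.152), np.float64(-0.177), np.float64(-0.127), np.float64(-0.057)] F [6.1 0.3 3.9] q6 -0.735 w 36.5
comb amp, centre, dial mod 9: [2.286245e+04 0.000000e+00 0.000000e+00 9.700000e-01]
```

move_arm(
  steps=[
    [[0,0,0],-0.2,1],
    [[0,0,0],-0.3,1],
    [[0,0,0],-0.3,1],
    [[0,0,0],-0.3,1],
    [[0,0,0],-0.3,1],
    [[0,0,0],-0.3,1],
    [[0,0,0],-0.3,1],
    [[0,0,0],-0.3,1],
    [[0,0,0],-0.3,1],
    [[0,0,0],-0.3,1],
    [[0,0,0],-0.2,1],
  ],
)

```text
t: 21.48
ee_pos: [577.1, -63.5, 127.0]
orientation: [1.069, 2.952, 0.002]
ft_force: [8.0, 1.2, 3.2]
width: 36.5
grasp_force: 30.0
```

Run:
```python
from h import *
mz(4)
```

```text
t 21.6333 dial(yaw) 52.31 Mz [-0.167 -0.179] [np.float64(-0.218), np.float64(-0.132), np.float64(-0.161), np.float64(-0.159)] F [6.8 1.5 2.6] q6 -1.005 w 36.3
```

move_arm(
  steps=[
    [[0,0,0],-0.2,1],
    [[0,0,0],-0.3,1],
    [[0,0,0],-0.3,1],
    [[0,0,0],-0.3,1],
    [[0,0,0],-0.3,1],
    [[0,0,0],-0.3,1],
    [[0,0,0],-0.2,1],
    [[0,0,0],-0.1,1],
  ],
)

```text
t: 22.3
ee_pos: [577.2, -63.5, 127.0]
orientation: [0.809, 3.033, 0.001]
ft_force: [7.0, 2.1, 3.3]
width: 36.4
grasp_force: 30.0
```

Run:
```python
from h import *
mz(4);comb((60,160))
```

```text
t 22.45 dial(yaw) 62.31 Mz [-0.165 -0.191] [np.float64(-0.183), np.float64(-0.171), np.float64(-0.138), np.float64(-0.168)] F [6.7 2.  2.7] q6 -1.18 w 36.4
comb amp, centre, dial mod 9: [ 2.746421e+04 -5.000000e-01 -5.000000e-01  7.620000e+00]
```

move_arm(
  steps=[
    [[0,0,0],0,0.6],
    [[0,0,0],0,0.6],
    [[0,0,0],0,0.6],
  ],
)

```text
t: 22.8
ee_pos: [577.2, -63.4, 127.0]
orientation: [0.81, 3.033, 0.001]
ft_force: [8.1, 2.0, 2.6]
width: 36.3
grasp_force: 30.0
```

move_arm(
  steps=[
    [[0,0,0],0,0.58],
    [[0,0,0],0,0.58],
    [[0,0,0],0,0.58],
  ],
)

```text
t: 23.05
ee_pos: [577.2, -63.4, 127.0]
orientation: [0.81, 3.033, 0.001]
ft_force: [6.7, 2.7, 3.1]
width: 37.1
grasp_force: 11.3
```

Run:
```python
from h import *
mz(3)
```

```text
t 23.15 dial(yaw) 62.3 Mz [-0.148 -0.13 ] [np.float64(-0.113), np.float64(-0.128), np.float64(-0.204)] F [6.9 1.4 2.7] q6 -1.18 w 36.6
```

move_arm(
  steps=[
    [[0,0,0],-0.1,0.58],
    [[0,0,0],-0.1,0.58],
    [[0,0,0],-0.1,0.58],
    [[0,0,0],-0.1,0.58],
    [[0,0,0],-0.1,0.58],
    [[0,0,0],-0.1,0.58],
    [[0,0,0],-0.1,0.58],
    [[0,0,0],-0.1,0.58],
  ],
)

```text
t: 23.82
ee_pos: [577.2, -63.4, 127.0]
orientation: [0.703, 3.06, 0.001]
ft_force: [6.9, 1.6, 2.6]
width: 37.2
grasp_force: 11.2
```

Run:
```python
from h import *
mz(3);comb((60,160));print(ctrl.get_obs()['grasp_force'])
```

```text
t 23.9167 dial(yaw) 66.32 Mz [-0.18  -0.149] [np.float64(-0.23), np.float64(-0.16), np.float64(-0.151)] F [7.9 2.3 3. ] q6 -1.25 w 37.0
comb amp, centre, dial mod 9: [2.51926e+04 0.00000e+00 0.00000e+00 3.48000e+00]
11.243660151958466
```

move_arm(
  steps=[
    [[0,0,0],-0.1,0.58],
    [[0,0,0],-0.1,0.58],
    [[0,0,0],-0.1,0.58],
    [[0,0,0],-0.1,0.58],
    [[0,0,0],-0.1,0.58],
    [[0,0,0],-0.1,0.58],
  ],
)

```text
t: 24.52
ee_pos: [577.2, -63.4, 127.0]
orientation: [0.623, 3.077, 0.001]
ft_force: [7.8, 2.9, 3.1]
width: 36.9
grasp_force: 11.2
```

Run:
```python
from h import *
mz(3)
```

```text
t 24.6167 dial(yaw) 69.32 Mz [-0.125 -0.096] [np.float64(-0.193), np.float64(-0.121), np.float64(-0.062)] F [7.8 1.7 1.9] q6 -1.302 w 37.6
```

move_arm(
  steps=[
    [[0,0,0],-0.1,0.58],
    [[0,0,0],-0.1,0.58],
    [[0,0,0],-0.1,0.58],
    [[0,0,0],-0.1,0.58],
  ],
)

```text
t: 24.95
ee_pos: [577.2, -63.4, 127.0]
orientation: [0.569, 3.087, 0.001]
ft_force: [7.2, 2.5, 3.1]
width: 37.2
grasp_force: 11.2
```

Run:
```python
from h import *
mz(3);comb((60,160))
```

```text
t 25.05 dial(yaw) 71.32 Mz [-0.169 -0.129] [np.float64(-0.171), np.float64(-0.218), np.float64(-0.119)] F [7.3 2.3 2.1] q6 -1.337 w 36.9
comb amp, centre, dial mod 9: [ 2.376568e+04 -5.000000e-01 -5.000000e-01  7.530000e+00]
```

move_arm(
  steps=[
    [[0,0,0],-0.1,0.58],
    [[0,0,0],-0.1,0.58],
    [[0,0,0],-0.1,0.58],
    [[0,0,0],-0.1,0.58],
  ],
)

```text
t: 25.48
ee_pos: [577.2, -63.4, 127.0]
orientation: [0.515, 3.097, 0.001]
ft_force: [8.3, 2.8, 2.2]
width: 36.6
grasp_force: 11.2
```

Run:
```python
from h import *
mz(3)
```

```text
t 25.5833 dial(yaw) 73.32 Mz [-0.152 -0.129] [np.float64(-0.22), np.float64(-0.105), np.float64(-0.13)] F [6.9 2.8 1.7] q6 -1.372 w 37.1
```

move_arm(
  steps=[
    [[0,0,0],-0.1,0.58],
    [[0,0,0],-0.1,0.58],
    [[0,0,0],-0.1,0.58],
  ],
)

```text
t: 25.83
ee_pos: [577.2, -63.4, 127.0]
orientation: [0.474, 3.103, 0.001]
ft_force: [7.7, 2.6, 2.4]
width: 37.4
grasp_force: 11.2
```

Run:
```python
from h import *
mz(3)
```

```text
t 25.9333 dial(yaw) 74.81 Mz [-0.188 -0.129] [np.float64(-0.24), np.float64(-0.204), np.float64(-0.121)] F [7.9 3.  2.6] q6 -1.398 w 37.1
```

move_arm(
  steps=[
    [[0,0,0],-0.1,0.58],
    [[0,0,0],-0.1,0.58],
    [[0,0,0],-0.1,0.58],
  ],
)

```text
t: 26.18
ee_pos: [577.2, -63.3, 127.0]
orientation: [0.434, 3.109, 0.001]
ft_force: [8.0, 2.6, 2.7]
width: 37.2
grasp_force: 11.2
```

Run:
```python
from h import *
mz(3);comb((70,170))
```

```text
t 26.2833 dial(yaw) 76.32 Mz [-0.167 -0.129] [np.float64(-0.211), np.float64(-0.153), np.float64(-0.137)] F [7.4 2.8 2.1] q6 -1.424 w 37.3
comb amp, centre, dial mod 9: [ 2.594614e+04 -5.000000e-01 -5.000000e-01  3.560000e+00]
```

move_arm(
  steps=[
    [[0,0,0],-0.1,0.58],
    [[0,0,0],-0.1,0.58],
    [[0,0,0],-0.1,0.58],
  ],
)

```text
t: 26.63
ee_pos: [577.3, -63.3, 127.0]
orientation: [0.393, 3.114, 0.001]
ft_force: [7.0, 3.2, 2.5]
width: 37.3
grasp_force: 11.2
```

Run:
```python
from h import *
mz(3)
```

```text
t 26.7333 dial(yaw) 77.82 Mz [-0.186 -0.128] [np.float64(-0.277), np.float64(-0.163), np.float64(-0.118)] F [7.2 2.7 2.9] q6 -1.451 w 37.1
```

move_arm(
  steps=[
    [[0,0,0],-0.1,0.58],
    [[0,0,0],-0.1,0.58],
    [[0,0,0],-0.1,0.58],
  ],
)

```text
t: 26.98
ee_pos: [577.2, -63.3, 127.0]
orientation: [0.352, 3.119, 0.001]
ft_force: [7.7, 3.0, 2.2]
width: 37.1
grasp_force: 11.2
```

Run:
```python
from h import *
mz(3)
```

```text
t 27.0833 dial(yaw) 79.32 Mz [-0.128 -0.128] [np.float64(-0.13), np.float64(-0.09), np.float64(-0.163)] F [6.7 2.5 2.6] q6 -1.477 w 37.1
```

move_arm(
  steps=[
    [[0,0,0],-0.1,0.58],
    [[0,0,0],-0.1,0.58],
    [[0,0,0],-0.1,0.58],
  ],
)

```text
t: 27.33
ee_pos: [577.2, -63.3, 127.0]
orientation: [0.311, 3.124, 0.001]
ft_force: [8.2, 2.6, 2.2]
width: 37.1
grasp_force: 11.2
```

Run:
```python
from h import *
mz(3);comb((70,170))
```

```text
t 27.4333 dial(yaw) 80.81 Mz [-0.221 -0.138] [np.float64(-0.289), np.float64(-0.179), np.float64(-0.195)] F [6.6 2.9 2.6] q6 -1.503 w 37.1
comb amp, centre, dial mod 9: [ 2.406452e+04 -5.000000e-01 -5.000000e-01  8.010000e+00]
```

move_arm(
  steps=[
    [[0,0,0],-0.1,0.58],
    [[0,0,0],0,0.58],
  ],
)

```text
t: 27.7
ee_pos: [577.3, -63.3, 127.0]
orientation: [0.298, 3.125, 0.001]
ft_force: [7.8, 3.4, 2.7]
width: 37.1
grasp_force: 11.2
```

Run:
```python
from h import *
mz(4)
```

```text
t 27.85 dial(yaw) 81.3 Mz [-0.183 -0.209] [np.float64(-0.141), np.float64(-0.167), np.float64(-0.18), np.float64(-0.242)] F [7.3 2.5 1.9] q6 -1.511 w 37.3
```

move_arm(
  steps=[
    [[0,0,0],-0.1,0.58],
    [[0,0,0],0,0.58],
  ],
)

```text
t: 28.02
ee_pos: [577.3, -63.3, 127.0]
orientation: [0.284, 3.126, 0.001]
ft_force: [8.3, 3.1, 2.6]
width: 37.2
grasp_force: 11.2
```

Run:
```python
from h import *
mz(4);comb((70,170))
```

```text
t 28.1667 dial(yaw) 81.79 Mz [-0.206 -0.233] [np.float64(-0.212), np.float64(-0.234), np.float64(-0.209), np.float64(-0.171)] F [7.8 1.9 2.8] q6 -1.52 w 37.2
comb amp, centre, dial mod 9: [ 2.296259e+04 -1.000000e+00 -1.000000e+00  7.790000e+00]
```

move_arm(
  steps=[
    [[0,0,0],-0.1,0.58],
    [[0,0,0],0,0.58],
  ],
)

```text
t: 28.43
ee_pos: [577.3, -63.3, 127.0]
orientation: [0.271, 3.127, 0.001]
ft_force: [8.3, 2.9, 2.8]
width: 37.2
grasp_force: 11.2
```

Run:
```python
from h import *
mz(4);comb((70,170));comb((90,200))
```

```text
t 28.5833 dial(yaw) 82.29 Mz [-0.212 -0.258] [np.float64(-0.214), np.float64(-0.264), np.float64(-0.177), np.float64(-0.194)] F [8.9 2.6 2.9] q6 -1.529 w 37.2
comb amp, centre, dial mod 9: [ 2.239359e+04 -1.000000e+00 -1.000000e+00  8.260000e+00]
comb amp, centre, dial mod 9: [3.074179e+04 0.000000e+00 0.000000e+00 1.230000e+00]
```

move_arm(
  steps=[
    [[0,0,0],-0.1,0.58],
    [[0,0,0],-0.1,0.58],
    [[0,0,0],0,0.58],
  ],
)

```text
t: 29.03
ee_pos: [577.3, -63.3, 127.0]
orientation: [0.243, 3.13, 0.001]
ft_force: [8.2, 2.4, 2.7]
width: 37.4
grasp_force: 11.2
```

Run:
```python
from h import *
mz(4);comb((90,200))
```

```text
t 29.1833 dial(yaw) 83.28 Mz [-0.253 -0.311] [np.float64(-0.284), np.float64(-0.265), np.float64(-0.234), np.float64(-0.23)] F [7.5 2.8 2. ] q6 -1.546 w 37.5
comb amp, centre, dial mod 9: [3.097166e+04 0.000000e+00 0.000000e+00 2.040000e+00]
```

move_arm(
  steps=[
    [[0,0,0],-0.1,0.58],
    [[0,0,0],0,0.58],
  ],
)

```text
t: 29.45
ee_pos: [577.3, -63.2, 127.0]
orientation: [0.23, 3.131, 0.001]
ft_force: [7.5, 3.0, 2.4]
width: 37.0
grasp_force: 11.2
```

Run:
```python
from h import *
mz(4);comb((90,200))
```

```text
t 29.6 dial(yaw) 83.78 Mz [-0.326 -0.334] [np.float64(-0.354), np.float64(-0.344), np.float64(-0.298), np.float64(-0.308)] F [7.5 2.1 2. ] q6 -1.555 w 37.3
comb amp, centre, dial mod 9: [ 3.120002e+04 -5.000000e-01 -5.000000e-01  1.510000e+00]
```

move_arm(
  steps=[
    [[0,0,0],0.2,0.56],
    [[0,0,0],0,0.4],
    [[0,0,0],0,0.2],
    [[0,0,0],0,0.1],
    [[0,0,-0.5],0,0.1],
    [[0,0,-0.9],0,0.1],
    [[0,0,-0.9],0,0.1],
    [[0,0,-0.4],1,0.1],
    [[0,0,0],1,0.1],
    [[0,0,0],1,0.1],
    [[0,0,0],1,0.1],
    [[0,0,0],1,0.1],
    [[0,0,0],1,0.1],
    [[0,0,0],1,0.1],
    [[0,0,0],1,0.1],
    [[0,0,0],1,0.1],
    [[0,0,0],1,0.1],
    [[0,0,0],1,0.1],
    [[0,0,0],1,0.1],
    [[0,0,0],1,0.1],
  ],
)

```text
t: 31.37
ee_pos: [575.7, -63.7, 195.0]
orientation: [-1.903, -2.499, 0.001]
ft_force: [0.5, -0.3, -0.0]
width: 78.9
grasp_force: 0.0
```

move_arm(
  steps=[
    [[0,0,0],1,0.3],
    [[0,0,0],1,0.3],
    [[0,0,0],1,0.3],
    [[0,0,0],1,0.3],
    [[0,0,0],1,0.3],
    [[0,-0.4,0],0.1,0.3],
    [[0,-0.8,0],0,0.3],
    [[0,-0.8,0],0,0.3],
    [[0,-0.8,0],0,0.3],
    [[0,-0.8,0],0,0.3],
    [[0,-0.5,0],0,0.3],
    [[0,-0.3,0],0,0.3],
    [[0,0,0],0,0.3],
    [[0,0,0],0,0.3],
    [[0,0,0],0,0.3],
  ],
)

```text
t: 32.62
ee_pos: [468.4, -45.1, 194.7]
orientation: [2.403, 2.023, 0.001]
ft_force: [-0.2, 0.7, -0.8]
width: 61.8
grasp_force: 0.0
```

Run:
```python
from h import *
o,d,p,im=look('tmp.png',151.5,(469,-45),half=70,s=4);st()
b=np.zeros((560,1120,3),np.uint8);b[:420,:560]=d['image'];b[:,560:]=im;save(cv2.resize(b,(800,400)),'r5.png')
for r in cams.cut_out('wrist','lid_handle')[:1]: print(r['p'],r['rect'])
```

```text
{'t': 32.717, 'qpos': [-0.121, 0.202, 1.966, -0.0, 0.973, 0.05], 'ee_pos': [468.416, -45.045, 194.402], 'ft_force': [-0.392, -1.007, 0.282], 'moment': [-0.047, -0.09, 0.041], 'width': 61.615, 'grasp_force': 0.0} yaw 80.18
0.59 [395.4, 199.2, 329.1, 398.4]
```

View pics/r5.png

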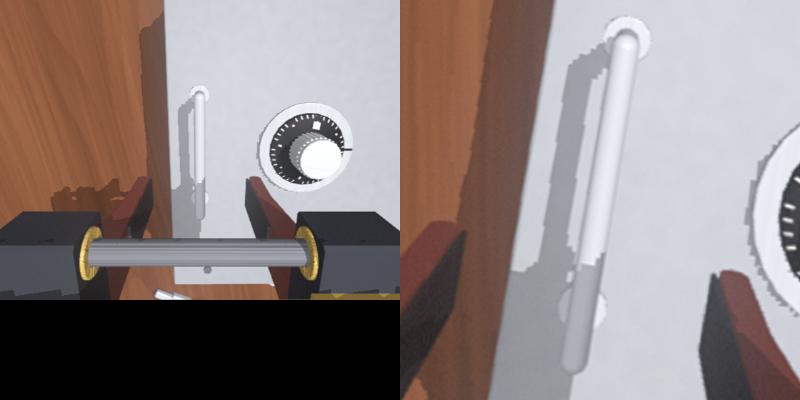

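move_arm(
  steps=[
    [[0,0,0.5],0,0.3],
    [[0,0,0.7],0,0.3],
    [[0,0,0.7],0,0.3],
    [[0,0,0.4],0,0.3],
    [[0,0,0.15],0,0.3],
    [[0,0,0],0,0.6],
    [[0,0,0],0,0.8],
    [[0,0,0],0,1],
    [[0,0,0],0,1],
    [[0,0,0],0,1],
    [[0,0,0],0,1],
    [[0,0,0],0,1],
    [[0,0,0],0,1],
  ],
)

```text
t: 33.85
ee_pos: [467.7, -44.9, 133.2]
orientation: [2.404, 2.023, 0.0]
ft_force: [-0.1, 0.1, -0.5]
width: 11.4
grasp_force: 0.0
```

Run:
```python
from h import *
st()
a0=np.degrees(np.arctan2(46,-234));r=np.hypot(234,46)
f=lambda a:np.array([r*np.cos(np.radians(a0-a)),r*np.sin(np.radians(a0-a))])
prev=f(0)
for a in np.arange(3.5,74,3.5):
    q=f(a);dl=q-prev;prev=q;print(a,'dy,dz units',np.round([dl[0]/25,-dl[1]/25],2),np.round(q-f(0)))
```

```text
{'t': 33.85, 'qpos': [-0.121, 0.296, 2.016, 0.0, 0.829, 0.051], 'ee_pos': [467.698, -44.915, 133.237], 'ft_force': [-0.101, 0.132, -0.472], 'moment': [-0.054, -0.065, 0.016], 'width': 11.393, 'grasp_force': 0.0} yaw 80.16
3.5 dy,dz units [ 0.13 -0.57] [ 3. 14.]
7.0 dy,dz units [ 0.16 -0.56] [ 7. 28.]
10.5 dy,dz units [ 0.2  -0.55] [12. 42.]
14.0 dy,dz units [ 0.23 -0.53] [18. 55.]
17.5 dy,dz units [ 0.26 -0.52] [25. 68.]
21.0 dy,dz units [ 0.29 -0.5 ] [32. 81.]
24.5 dy,dz units [ 0.32 -0.48] [40. 93.]
28.0 dy,dz units [ 0.35 -0.46] [ 49. 104.]
31.5 dy,dz units [ 0.38 -0.44] [ 59. 115.]
35.0 dy,dz units [ 0.41 -0.42] [ 69. 126.]
38.5 dy,dz units [ 0.43 -0.39] [ 80. 136.]
42.0 dy,dz units [ 0.46 -0.36] [ 91. 145.]
45.5 dy,dz units [ 0.48 -0.34] [103. 153.]
49.0 dy,dz units [ 0.5  -0.31] [115. 161.]
52.5 dy,dz units [ 0.51 -0.27] [128. 168.]
56.0 dy,dz units [ 0.53 -0.24] [141. 174.]
59.5 dy,dz units [ 0.54 -0.21] [155. 179.]
63.0 dy,dz units [ 0.56 -0.18] [169. 183.]
66.5 dy,dz units [ 0.56 -0.14] [183. 187.]
70.0 dy,dz units [ 0.57 -0.11] [197. 190.]
73.5 dy,dz units [ 0.58 -0.07] [212. 191.]
```

move_arm(
  steps=[
    [[0,0,0],0,1],
    [[0,0,0],0,1],
    [[0,0,0],0,1],
    [[0,0.04,-0.19],0,1],
    [[0,0.04,-0.19],0,1],
    [[0,0.05,-0.19],0,1],
  ],
)

```text
t: 34.35
ee_pos: [470.5, -45.4, 147.6]
orientation: [-2.403, -2.022, 0.001]
ft_force: [-0.2, 0.0, 0.6]
width: 0.5
grasp_force: 0.0
```

Run:
```python
from h import *
st()
```

```text
{'t': 34.35, 'qpos': [-0.121, 0.277, 1.999, 0.0, 0.866, 0.05], 'ee_pos': [470.504, -45.41, 147.579], 'ft_force': [-0.179, 0.006, 0.641], 'moment': [-0.003, -0.048, 0.02], 'width': 0.472, 'grasp_force': 0.0} yaw 80.16
```

Run:
```python
from h import *
o,d,p,im=look('tmp.png',151.5,(469,-45),half=70,s=3)
s=cams.get_image('scene')['image'];t=cams.get_image('top')['image']
b=np.zeros((600,800,3),np.uint8)
b[:300,:400]=cv2.resize(d['image'],(400,300));b[:300,400:]=cv2.resize(s[110:260,150:350],(400,300),interpolation=3)
b[300:,400:]=cv2.resize(t[130:280,230:430],(400,300),interpolation=3);b[300:,:300]=cv2.resize(im,(300,300))
save(b,'r6.png')
```

```text
(no output)
```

View pics/r6.png

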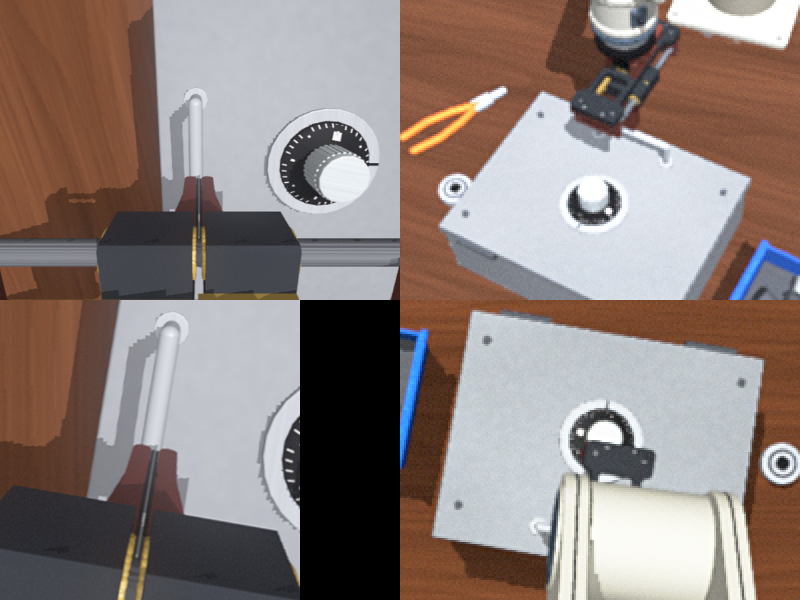

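```bash
cat >> h.py <<'E'
def proj(P,d,pose):
    q=d['camera_matrix']@(pose[1].T@(np.array(P,float)-pose[0]));return np.round(q[:2]/q[2],1)
E
python3 - <<'E'
from h import *
o=st()
ux=np.array([.985,-.172,0]);uy=np.array([.172,.985,0])
for n in ['scene','top','wrist']:
    d=cams.get_image(n);p=campose(n,d,o);C=np.array([468.7,-46,151.5])
    print(n,'bar',proj(C+55*uy,d,p),proj(C,d,p),proj(C-55*uy,d,p),'tcp',proj(o['ee_pos'],d,p),'tcp+19',proj(o['ee_pos']+np.array([0,0,19]),d,p))
d=cams.get_image('top');p=campose('top',d,o)
for px in [(298,242),(349,252),(323.5,247)]: print(onplane(px,d,p,151.5))
d=cams.get_image('scene');p=campose('scene',d,o)
for px in [(247,173),(283,189)]: print(onplane(px,d,p,151.5))
print(proj([576.3,-63.8,153.5],d,p))
E
```

```text
{'t': 34.55, 'qpos': [-0.121, 0.277, 2.0, 0.0, 0.865, 0.05], 'ee_pos': [470.846, -45.474, 147.471], 'ft_force': [-0.883, 0.242, -0.036], 'moment': [-0.025, -0.095, -0.003], 'width': 0.295, 'grasp_force': 0.0} yaw 80.16
scene bar [281.8 182.9] [264.5 175.5] [247.6 168.3] tcp [264.5 177. ] tcp+19 [264.3 172.9]
top bar [299.9 242.9] [324.5 247.3] [349.2 251.7] tcp [324.1 246.3] tcp+19 [325.1 246.5]
wrist bar [274.8 146.9] [274.8 252.5] [274.9 342.7] tcp [278.7 248. ] tcp+19 [278.7 262.8]
[480.14782082  12.35204446 151.5       ]
[458.50273627 -99.73278174 151.5       ]
[469.32092722 -43.71290111 151.5       ]
[475.58655538 -96.04207027 151.5       ]
[497.03669737  17.62803593 151.5       ]
[245.1 203.9]
```

move_arm(
  steps=[
    [[0,0,-0.5],0,1],
    [[0,0,-0.7],0,0.6],
    [[0,-0.1,0],0,0.4],
    [[0,0,0],0,0.4],
    [[0,0,0],0,0.4],
    [[0,0,0],0,0.4],
    [[0,0,0.5],0,0.4],
    [[0,0,0.7],0,0.4],
    [[0,0,0.6],0,0.4],
    [[0,0,0.3],0,0.4],
    [[0,0,0.15],0,0.4],
    [[0,0,0],0,1],
    [[0,0,0],0,1],
    [[0,0,0],0,1],
    [[0,0,0],0,1],
    [[0,0,0],0,1],
    [[0,0,0],0,1],
    [[0,0,0],0,1],
    [[0,0,0],0,1],
    [[0,0,0],0,1],
  ],
)

```text
t: 36.47
ee_pos: [469.3, -45.2, 121.4]
orientation: [2.403, 2.022, 0.002]
ft_force: [2.1, -1.9, 0.5]
width: 9.2
grasp_force: 30.0
```

Run:
```python
from h import *
st()
```

```text
{'t': 36.467, 'qpos': [-0.121, 0.318, 2.022, -0.0, 0.8, 0.05], 'ee_pos': [469.299, -45.181, 121.402], 'ft_force': [2.136, -1.936, 0.534], 'moment': [-0.102, -0.58, 0.045], 'width': 9.196, 'grasp_force': 29.998} yaw 80.17
```

move_arm(
  steps=[
    [[0,0.01,-0.06],0,1],
    [[0,0.01,-0.06],0,1],
    [[0,0.02,-0.08],0,1],
    [[0,0.02,-0.08],0,1],
    [[0,0.02,-0.1],0,1],
    [[0,0.03,-0.1],0,1],
  ],
)

```text
t: 36.97
ee_pos: [471.6, -45.6, 132.2]
orientation: [2.403, 2.022, 0.001]
ft_force: [7.6, -1.2, -16.0]
width: 9.0
grasp_force: 30.0
```

Run:
```python
from h import *
st()
```

```text
{'t': 36.967, 'qpos': [-0.121, 0.303, 2.009, 0.0, 0.829, 0.05], 'ee_pos': [471.559, -45.557, 132.179], 'ft_force': [7.576, -1.214, -15.951], 'moment': [-0.168, -1.213, -0.005], 'width': 9.042, 'grasp_force': 29.994} yaw 80.16
```

move_arm(
  steps=[
    [[0,0.07,-0.28],0,1],
    [[0,0.08,-0.28],0,1],
    [[0,0.08,-0.28],0,1],
    [[0,0.09,-0.28],0,1],
    [[0,0.1,-0.27],0,1],
    [[0,0.11,-0.27],0,1],
  ],
)

```text
t: 37.47
ee_pos: [485.2, -47.9, 173.7]
orientation: [2.403, 2.022, 0.002]
ft_force: [11.7, -1.0, -19.5]
width: 9.3
grasp_force: 30.0
```

Run:
```python
from h import *
o=st();q=np.array([(o['ee_pos']-[469.3,-45.2,121.4])@[.985,-.172,0],o['ee_pos'][2]-121.4]);v=q+[-234,46];print(q,np.hypot(*v),168.88-np.degrees(np.arctan2(v[1],v[0])))
```

```text
{'t': 37.467, 'qpos': [-0.123, 0.256, 1.95, 0.0, 0.933, 0.049], 'ee_pos': [485.217, -47.905, 173.652], 'ft_force': [11.731, -0.973, -19.492], 'moment': [-0.229, -1.939, 0.004], 'width': 9.337, 'grasp_force': 29.983} yaw 80.16
[16.14310597 52.2523723 ] 238.98777152211682 13.155137162323314
```

move_arm(
  steps=[
    [[0,0.13,-0.26],0,1],
    [[0,0.13,-0.26],0,1],
    [[0,0.14,-0.25],0,1],
    [[0,0.15,-0.25],0,1],
    [[0,0.16,-0.24],0,1],
    [[0,0.16,-0.24],0,1],
    [[0,0.17,-0.23],0,1],
    [[0,0.18,-0.23],0,1],
    [[0,0.19,-0.22],0,1],
    [[0,0.19,-0.22],0,1],
    [[0,0.2,-0.21],0,1],
    [[0,0.21,-0.21],0,1],
  ],
)

```text
t: 38.47
ee_pos: [531.7, -55.7, 244.7]
orientation: [-2.4, -2.02, 0.005]
ft_force: [-7.3, 4.9, -9.6]
width: 9.1
grasp_force: 30.0
```

```bash
cat >> h.py <<'E'
def lid():
    o=st();q=np.array([(o['ee_pos']-[469.3,-45.2,121.4])@[.985,-.172,0],o['ee_pos'][2]-121.4]);v=q+[-234,46]
    a=168.88-np.degrees(np.arctan2(v[1],v[0]));print(np.hypot(*v),'lid',a)
    f=lambda a:238.5*np.array([np.cos(np.radians(168.88-a)),np.sin(np.radians(168.88-a))])
    for b in (50,60,70): print(b,np.round((f(b)-v)/25,2))
E
python3 -c "from h import *;lid()"
```

```text
{'t': 38.467, 'qpos': [-0.127, 0.24, 1.783, 0.001, 1.124, 0.044], 'ee_pos': [531.683, -55.709, 244.735], 'ft_force': [-7.3, 4.9, -9.606], 'moment': [0.723, 1.196, 0.041], 'width': 9.117, 'grasp_force': 29.981} yaw 80.16
240.47531673605988 lid 33.64249379153881
50 [2.22 1.58]
60 [3.74 2.25]
70 [5.36 2.65]
```

move_arm(
  steps=[
    [[0,0.22,-0.2],0,1],
    [[0,0.23,-0.19],0,1],
    [[0,0.24,-0.19],0,1],
    [[0,0.24,-0.18],0,1],
    [[0,0.25,-0.17],0,1],
    [[0,0.25,-0.17],0,1],
    [[0,0.26,-0.16],0,1],
    [[0,0.26,-0.16],0,1],
    [[0,0.27,-0.15],0,1],
    [[0,0.25,-0.13],0,1],
    [[0,0.25,-0.12],0,1],
    [[0,0.25,-0.11],0,1],
    [[0,0.26,-0.11],0,1],
    [[0,0.26,-0.1],0,1],
  ],
)

```text
t: 39.63
ee_pos: [617.9, -70.3, 303.2]
orientation: [-2.402, -2.022, 0.001]
ft_force: [-16.5, 6.5, 16.6]
width: 9.2
grasp_force: 30.0
```

```bash
python3 -c "from h import *;lid()"
```

```text
{'t': 39.633, 'qpos': [-0.133, 0.323, 1.532, 0.001, 1.289, 0.038], 'ee_pos': [617.932, -70.341, 303.166], 'ft_force': [-16.466, 6.473, 16.574], 'moment': [1.187, 3.064, 0.101], 'width': 9.186, 'grasp_force': 30.036} yaw 80.18
242.51115735649188 lid 58.79710784862617
50 [-1.28 -0.76]
60 [ 0.24 -0.08]
70 [1.86 0.32]
```

move_arm(
  steps=[
    [[0,0.2,-0.12],0,1],
    [[0,0.26,-0.1],0,1],
    [[0,0.26,-0.08],0,1],
    [[0,0.26,-0.08],0,1],
    [[0,0.26,-0.07],0,1],
    [[0,0.26,-0.06],0,1],
    [[0,0.26,-0.04],0,1],
    [[0,0.15,-0.02],0,1],
    [[0,0,0],0,1],
  ],
)

```text
t: 40.38
ee_pos: [667.2, -78.8, 316.9]
orientation: [2.403, 2.023, 0.003]
ft_force: [-6.3, 4.5, 8.0]
width: 9.2
grasp_force: 30.0
```

```bash
python3 -c "from h import *;lid()"
```

```text
{'t': 40.383, 'qpos': [-0.136, 0.392, 1.401, 0.001, 1.346, 0.035], 'ee_pos': [667.176, -78.777, 316.901], 'ft_force': [-6.316, 4.451, 7.966], 'moment': [0.864, 1.388, 0.032], 'width': 9.201, 'grasp_force': 29.986} yaw 80.17
243.78792246417265 lid 71.02508275760616
50 [-3.27 -1.31]
60 [-1.75 -0.63]
70 [-0.14 -0.23]
```

move_arm(
  steps=[
    [[0,0,0],0,0.86],
    [[0,0,0],0,0.8],
    [[0,0,0],0,0.76],
    [[0,0,0],0,0.76],
    [[0,0,0],0,0.76],
    [[0,0,-0.2],0,0.76],
    [[0,0,-0.4],0,0.76],
    [[0,0,-0.5],0,0.76],
    [[0,0,-0.6],0,0.76],
    [[0,0,-0.8],0,0.76],
    [[0,0,-0.8],0,0.76],
    [[0,0,-0.6],0,0.76],
    [[0,0,-0.3],0,0.76],
    [[0,0,0],0,0.76],
    [[0,0,0],0,0.76],
  ],
)

```text
t: 41.63
ee_pos: [666.7, -79.4, 418.2]
orientation: [2.403, 2.022, 0.001]
ft_force: [0.3, -0.7, -0.9]
width: 21.3
grasp_force: 0.0
```

Run:
```python
from h import *
o=st()
h=np.array([576.3,-63.8,105.5])+125*np.array([.985,-.172,0])
a0=168.88
for n in ['scene','top']:
    d=cams.get_image(n);p=campose(n,d,o)
    for t in ['lid_handle','chest']:
        for r in cams.cut_out(n,t)[:1]: print(n,t,r['p'],np.round(r['rect']))
    for a in (0,50,60,70,80):
        ang=np.radians(180-a);P=[]
        for y in(-168,168): P.append(proj(h+262*np.cos(ang)*np.array([.985,-.172,0])+262*np.sin(ang)*np.array([0,0,1])+y*np.array([.172,.985,0]),d,p))
        print(a,P)
```

```text
{'t': 41.633, 'qpos': [-0.136, 0.342, 1.259, -0.0, 1.541, 0.035], 'ee_pos': [666.68, -79.429, 418.205], 'ft_force': [0.256, -0.71, -0.896], 'moment': [-0.021, -0.075, 0.02], 'width': 21.267, 'grasp_force': 0.0} yaw 80.16
scene lid_handle 0.64 [234. 215. 144. 123.]
scene chest 0.94 [243. 222. 155. 131.]
0 [array([221.4, 157.8]), array([321.9, 200.6])]
50 [array([191.9, 131.8]), array([312.2, 182. ])]
60 [array([181.2, 134.3]), array([305.7, 186.9])]
70 [array([169.3, 140.3]), array([297.7, 195.5])]
80 [array([156.6, 149.7]), array([288.3, 207.8])]
top lid_handle 0.65 [301. 153. 100.  45.]
top chest 0.73 [302. 197. 109. 133.]
0 [array([391.7, 271.3]), array([248.2, 245.8])]
50 [array([430. , 230.4]), array([248.8, 198.3])]
60 [array([438.7, 209.4]), array([251.5, 176.3])]
70 [array([446.6, 185.1]), array([255. , 151.3])]
80 [array([453.3, 158.9]), array([259.2, 124.7])]
```

Run:
```python
from h import *
for n in ['top','scene']:
    cams.get_image(n);m=cams.cut_out(n,'lid_handle')[0]['pixels'];ys,xs=np.nonzero(m)
    for c in range(xs.min(),xs.min()+ (16 if n=='top' else 40),4):
        k=ys[xs==c]; print(n,c,k.min() if len(k) else '',k.max() if len(k) else '')
```

```text
top 251 151 155
top 255 144 156
top 259 140 157
top 263 137 158
scene 166 155 162
scene 170 156 225
scene 174 157 227
scene 178 159 228
scene 182 161 230
scene 186 163 232
scene 190 165 234
scene 194 167 236
scene 198 156 239
scene 202 163 241
```

```bash
python3 -c "from h import *;print(ctrl.close_job())"
```

```text
the job is handed in; nothing more can be done
None
```

The dial was turned left to 8, right to 34, then slowly left to its stop (about 0.33 N m there, under the 0.4 N m limit); the lid stands open at about 70°, the gripper is clear of it, and the job was handed in at about 42 s. My first grip on the handle missed and the second held.

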